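Close the photometer's cover and hold its detector shutter open for a reading

ROBOT

A 6-joint arm with a two-finger parallel gripper is mounted at the origin on the work surface. World frame = base frame: x ahead of the robot, y to its left, z up, the work surface at z = 0. Lengths are in m, angles in rad, forces in N, time in s.
With the tool pointing down it reaches from about 0.375 to 0.925 m from the base axis. Payload 5.7 kg.
Tool frame: the origin (TCP) lies on the centre line of the jaws, within the pads' length; the fingertips stand env.tip_reach ahead of it and the grasp point (between the pads) lies 6 mm ahead of it (env.tip_reach is the distance from the TCP to the fingertips, in m); z points along the fingers, y is the line along which they close (so a half turn about z gives the same grasp; the last joint's range is limited). The gripper opens to 85 mm and grips with 20 to 120 N. Pads are 22 mm wide; open, the fingers measure 114 mm over their backs; the gripper's body (76 mm by 85 mm) begins 54 mm behind the grasp point. The pads swing forward as they close: fully open they stand 13 mm farther back than shut.
Start: joints at [-1.401, 0.359, 1.51, -0, 1.272, -0.115], TCP at [0.169, -0.576, 0.256] pointing down, gripper open.
Joint ranges: [-2.97, 2.97], [-1.01, 2.36], [0.21, 2.38], [-0.96, 4.11], [0.2, 2.71], [-2.98, 2.98]. Speed limits (rad/s): [2.39, 2.39, 3.14, 3.14, 3.14, 3.14].

INTERFACE

Orientations are given as [roll, pitch, yaw] about the fixed x, y, z axes, in that order (R = Rz(yaw) Ry(pitch) Rx(roll)).
In Python, from plant import sensors, vision, order, env gives the robot as it stands.
- The arm moves only by the shell command python3 -m jog 'ROWS'. ROWS is JSON, a list of rows, each an object with "translation": the shift along the tool's x, y, z in m, a list of three; "yaw": the turn about the tool's z in rad; "fingers": the finger opening in m, from 0 to 0.0854. A call has 1 to 12 rows; each row is the pose to reach, as a shift and turn from the pose commanded when the call began, along the tool's axes at that moment; what a row does not reach only later rows make up. A row lasts 1/10 s, in which the tool goes at most 50 mm and 8.59 degrees, less where a joint would pass 70% of its speed; a pose out of reach is approached as far as the arm can. A call with a gripper value outside its range is refused whole. The fingers move at their own pace and stop on an object; the grip force is fixed at half the most. Time passes only in rows, so rows that repeat a pose let the fingers close. It gives the time, the measured TCP pose, the force, the opening and the grip force at its end, in the units of the state.
- sensors.get_obs(): the state, without advancing time (a new reading comes with each control period).
- vision.grab_frame(name): name is "side" or "top"; returns a dict with "pixels" (384x512x3 uint8, red, green, blue), "fx", "fy", "cx", "cy" (pixels), "k1" (the pictures are not rectified: a ray, as slopes to the right and down, at radius r is drawn at 1 + k1 r^2 times it, then the intrinsics apply), "extrinsics" (4x4, takes a point from camera to world coordinates). Camera axes: x right, y up, looking along -z (the intrinsics and any distortion apply to the point x, -y, -z); pixel columns grow to the right and rows downward; lengths in m; the calibration is good to about 2 mm. A picture is of the moment at which its call begins. There is no depth.
- order.job_done(): hands the job in; it is judged then, once.
The state is a dict: "time": time; "joint_positions": joint angles; "dq": joint speeds; "effort": joint torques, N m; "position": TCP position; "ee_rot": TCP orientation; "ft_force": force on the tool from outside, world axes, zero at the start; "torque": the same for the moment, N m; "finger_gap": finger opening in m; "finger_force": force on a finger pad.
Only numpy, scipy, OpenCV 4.12 (cv2) and the standard library are available. Lean on these libraries where they do the work, as an engineer would, in place of code of your own. Each camera call takes 0.05 s, during which the arm holds its last target. There are 200 camera calls.

TASK

The grey glass filter is already in the photometer's cell, ready to be read. Slide the cell cover fully shut, and only then pull the spring-return shutter knob straight out until the red ring on its rod just stands clear of the steel collar, and keep it there: finish while still holding the knob out, as it springs back when let go. The cover must stay shut while the shutter is out, and the rack, tubes and bottle standing round the instrument are to be left alone.

Things in the scene. Friction and masses are not known exactly. Their poses are not given: they have to be found in the camera images.
- photometer: White bench photometer, dark grey top, blue ribbed front, fixed, 460 (its y) x 310 (its x) x 162 mm high. Origin: on the bench under the centre of the cell compartment; z up; front looks along its -x, to the robot. Front face at x = -75, back +235, right end y = -125, left end +335. Flat deck 115 mm high up to x = +75, behind it a housing 162 mm high with a tilted screen (y 150 to 300, top 235).
- cell (a point): Centre of the mouth of the cell compartment, level with the deck, 115 mm above the bench: an opening 84 (photometer's x) x 76 mm (y) with the filter upright in it, below deck level. The cover, when shut, lies centred over it.
- cover (a joint): Slide of the cell cover (m): 0 = fully shut (against the black rubber seal at the right end of its track), grows to 0.118 as it opens along the photometer's +y (to the left seen from its front). It starts open, 0.07 to 0.11. It stays where it is left; sliding it takes about 2 N.
- cover_grip: Blue upright rib on the middle of the light grey sliding cover (118 along x, 112 along y, 7 mm thick; aluminium rails on both sides, tops 127 mm above the bench). Rib: 64 mm long (photometer's x), 12 thick (y, the sliding direction), 24 high. Origin: centre of its foot on the cover's top, 124 mm above the bench; axes as the photometer's. Cover shut: at x = 0, y = 0 of the photometer.
- shutter (a joint): Pull of the detector shutter (m): 0 = home (pushed in by its spring), grows as the knob is pulled out along the photometer's -x, hard stop at 0.055. 0.036 = at the mark: the red ring stands just clear of the collar. The spring pulls back with 3 N at home and about 8.5 N at the mark, 150 N/m; it shoots home when let go.
- shutter_knob: Blue round shutter knob, 26 mm in diameter and 24 mm long, its axis level along the photometer's x. Origin: its centre, 90 mm above the bench, at home at x = -118, y = -62 mm of the photometer; axes as the photometer's. A steel rod 8 mm in diameter joins it to the front; at home there are 23 mm of bare rod between knob and collar.
- collar_face (a point): Centre of the outer face of the steel collar (24 mm in diameter, standing 8 mm off the photometer's front face) from which the shutter rod comes out; 90 mm above the bench, at x = -83, y = -62 mm of the photometer.
- red_ring (a point): Centre of the red ring (6 mm wide) on the shutter rod; at home it is hidden 33 mm behind the collar's outer face, at the mark its centre is 3 mm outside that face (its rear edge flush with the face).
- cuvette_rack: White cuvette rack with some clear cuvettes, 85 x 110 mm, 66 mm high; origin: centre of its underside. Stands loose near the photometer's front or right end; leave it alone.
- tube_rack: Blue wire rack with four tubes with bright green caps, 84 x 84 mm, 124 mm high; origin: centre of its underside. Stands loose near the photometer's front or right end; leave it alone.
- amber_bottle: Amber jar with a white cap, 68 mm in diameter, 125 mm high; origin: centre of its underside. Stands loose near the photometer's front or right end; leave it alone.

How it is judged:
On the way, in this order (a step that is already met when the one before it is completed fails the run):
1. the cell cover is slid fully shut (within 3 mm) with the shutter still home (value of joint cover below 0.003 m and value of joint shutter below 0.008 m), for 0.2 s.
2. the shutter is pulled out to the mark (36 mm, within 4 mm) (value of joint shutter between 0.032 and 0.04 m and value of joint cover below 0.005 m), for 0.3 s.
At the end, for the whole second after the job is handed in: The cover is shut (within 5 mm) and the fingers hold the shutter knob still, out at the mark: 36 mm within 4 mm, so that the red ring just stands clear of the collar (all of step 2 and velocity of joint shutter between -0.01 and 0.01 m/s and contact force between shutter_knob and the fingers above 2 N); the arm keeps its last pose, push and grip.
It fails at once if the shutter is pulled out (over 8 mm) while the cover is not shut (over 5 mm open) (value of joint shutter above 0.008 m and value of joint cover above 0.005 m).
It fails at once if the cuvette rack is shifted over 15 mm or tipped (distance of cuvette_rack from where it was at the start of the episode above 0.015 m or angle between cuvette_rack's own z axis and vertical above 0.3 rad).
It fails at once if the tube rack is shifted over 15 mm or tipped (distance of tube_rack from where it was at the start of the episode above 0.015 m or angle between tube_rack's own z axis and vertical above 0.3 rad).
It fails at once if the amber bottle is shifted over 15 mm or tipped (distance of amber_bottle from where it was at the start of the episode above 0.015 m or angle between amber_bottle's own z axis and vertical above 0.3 rad).
It also fails if it takes over 38 s, if anything falls off the work surface, if the arm or the gripper's body presses on something with over 40 N, if the wrist force passes 120 N, or if a joint passes its speed limit or range.

## Working session

There is one attempt and no reset: what is moved stays moved. The work goes in short steps, Python scripts to look and compute and a shell command to move; the robot and the scene stay as the last step left them, time stands still between calls to the robot, and variables do not carry over. Pictures are saved under pics/ and viewed, at most 10 in all, crops included, and the job is handed in when it is done.

```bash
ls; mkdir -p pics; python3 - <<'E'
from plant import sensors, vision, env
import cv2,pickle
for n in("top","side"):
    f=vision.grab_frame(n); pickle.dump(f,open(f"pics/{n}0.pkl","wb"))
    cv2.imwrite(f"pics/{n}0.png",cv2.resize(f["pixels"][:,:,::-1],(800,600),interpolation=cv2.INTER_CUBIC))
    print(n,f["fx"],f["fy"],f["cx"],f["cy"],f["k1"],f["extrinsics"])
o=sensors.get_obs();print(o["time"],o["position"],o["ee_rot"],o["finger_gap"],env.tip_reach)
E
```

```text
pics
top 374.3586349630184 374.3586349630184 252.79680470329347 197.46057868641643 0.024059063254602248 [[-0.02686772  0.99684607 -0.07467293  0.50785414]
 [-0.99958444 -0.02601075  0.01242537  0.06390365]
 [ 0.01044388  0.07497574  0.99713067  1.07953775]
 [ 0.          0.          0.          1.        ]]
side 471.8655599220456 471.8655599220456 261.6383683330748 189.03475175855436 -0.19636848894817469 [[ 0.97146285  0.17472689 -0.16040714  0.41271341]
 [-0.23715245  0.7031939  -0.67028133 -0.67304629]
 [-0.00431885  0.68919435  0.72456366  0.87832131]
 [ 0.          0.          0.          1.        ]]
0.1 [ 0.16849413 -0.57526576  0.25552627] [-3.13993498e+00 -2.35761901e-04  2.84787787e-01] 0.08549550544432477 0.025
```

View pics/top0.png

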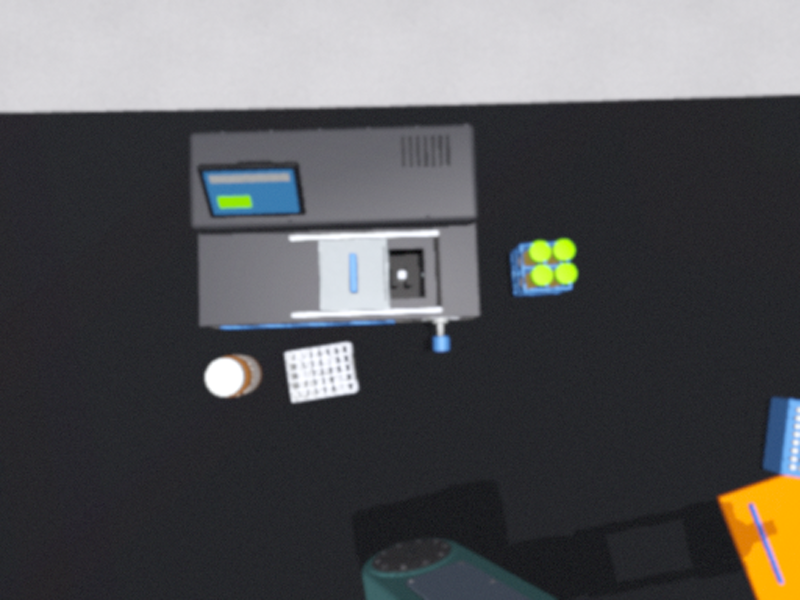

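View pics/side0.png

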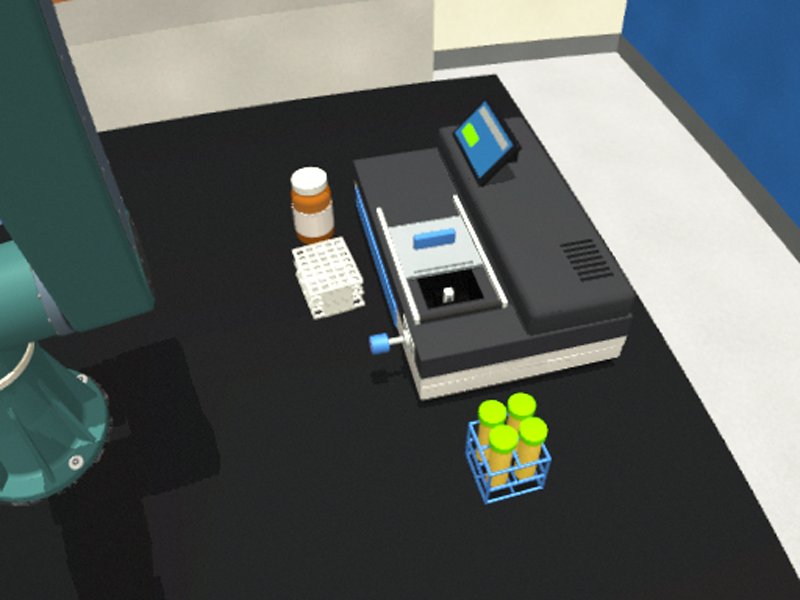

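The top view shows the knob at (441,343), the rib from (353,254) to (353,292), and the deck's front corners at (200,327) and (480,317). In the side view the knob is at (378,344) and the rib's top at (434,236). The amber bottle and cuvette rack stand in front on the left, and the tube rack is off the right end.

```bash
cat > h.py <<'E'
import numpy as np,cv2,pickle
def proj(f,P):
    E=f["extrinsics"];c=(np.atleast_2d(P)-E[:3,3])@E[:3,:3]
    a=np.c_[c[:,0]/-c[:,2],-c[:,1]/-c[:,2]];r2=(a**2).sum(1)[:,None]
    return a*(1+f["k1"]*r2)*[f["fx"],f["fy"]]+[f["cx"],f["cy"]]
def world(p,P):
    x,y,t=p;c,s=np.cos(t),np.sin(t);P=np.atleast_2d(P)
    return np.c_[x+c*P[:,0]-s*P[:,1],y+s*P[:,0]+c*P[:,1],P[:,2]]
E
python3 - <<'E'
from h import *
from scipy.optimize import least_squares
T,S=[pickle.load(open(f"pics/{n}0.pkl","rb")) for n in("top","side")]
def pts(o): return [
 (T,(-75,335,115),(200,327)),(T,(-75,-125,115),(480,317)),(T,(235,335,162),(191,134)),(T,(235,-125,162),(473,126)),
 (T,(-118,-62,95),(441,343)),(T,(32,o,148),(353,254)),(T,(-32,o,148),(353,292)),
 (S,(-118,-62,90),(379,344)),(S,(0,o,140),(434,239)),(S,(235,-125,162),(633,297)),(S,(-75,335,115),(355,160))]
def res(q):
    return np.concatenate([(proj(f,world(q[:3],np.array(P)/1000))[0]-((np.array(u)+.5)/1.5625-.5)) for f,P,u in pts(q[3]*1000)])
r=least_squares(res,[.6,0,0,.09],loss="soft_l1",x_scale=[.1,.1,.1,.1])
print(r.x);print(res(r.x).reshape(-1,2).round(1))
q=r.x
for n,P in dict(rib=(0,q[3],.124),shut=(0,0,.124),knob=(-.118,-.062,.09)).items(): print(n,world(q[:3],P))
E
```

```text
[0.637308   0.03846417 0.00459057 0.07908145]
[[-0.1 -0.9]
 [-0.4  0. ]
 [-1.6 -2.4]
 [ 1.9 -1.9]
 [ 0.2  0.9]
 [ 0.  -0.5]
 [ 0.7  0.5]
 [-2.2  0.5]
 [-1.6 -0.7]
 [ 2.4 -0.8]
 [-2.4  0.6]]
rib [[0.63694498 0.11754478 0.124     ]]
shut [[0.637308   0.03846417 0.124     ]]
knob [[ 0.51959386 -0.02407687  0.09      ]]
```

```bash
python3 -m jog '[{"translation":[0.05,-0.04,0],"yaw":0.14,"fingers":0.06},{"translation":[0.1,-0.08,0],"yaw":0.28,"fingers":0.06},{"translation":[0.135,-0.11,0],"yaw":0.28,"fingers":0.06},{"translation":[0.17,-0.14,0],"yaw":0.28,"fingers":0.06},{"translation":[0.205,-0.17,0],"yaw":0.28,"fingers":0.06},{"translation":[0.24,-0.2,0],"yaw":0.28,"fingers":0.06},{"translation":[0.275,-0.23,0],"yaw":0.28,"fingers":0.06},{"translation":[0.31,-0.26,0],"yaw":0.28,"fingers":0.06},{"translation":[0.345,-0.29,0],"yaw":0.28,"fingers":0.06},{"translation":[0.38,-0.32,0],"yaw":0.28,"fingers":0.06},{"translation":[0.38,-0.32,0],"yaw":0.28,"fingers":0.06},{"translation":[0.38,-0.32,0],"yaw":0.28,"fingers":0.06}]'
```

```text
time: 1.3
position: [0.4434, -0.1609, 0.256]
ee_rot: [-3.142, 0.001, 0.008]
ft_force: [0.0, -0.3, 0.1]
finger_gap: 0.0597
finger_force: 0.0
```

```bash
python3 -m jog '[{"translation":[0.027,-0.038,0],"yaw":0,"fingers":0.06},{"translation":[0.054,-0.076,0],"yaw":0,"fingers":0.06},{"translation":[0.081,-0.114,0],"yaw":0,"fingers":0.06},{"translation":[0.108,-0.152,0],"yaw":0,"fingers":0.06},{"translation":[0.135,-0.19,0],"yaw":0,"fingers":0.06},{"translation":[0.162,-0.228,0.01],"yaw":0,"fingers":0.06},{"translation":[0.186,-0.262,0.025],"yaw":0,"fingers":0.06},{"translation":[0.196,-0.2765,0.05],"yaw":0,"fingers":0.06},{"translation":[0.196,-0.2765,0.05],"yaw":0,"fingers":0.06},{"translation":[0.196,-0.2765,0.05],"yaw":0,"fingers":0.06}]' && python3 - <<'E'
from plant import vision
import cv2,pickle
f=vision.grab_frame("side"); pickle.dump(f,open("pics/side1.pkl","wb"))
cv2.imwrite("pics/side1.png",cv2.resize(f["pixels"][80:260,180:420,::-1],(800,600),interpolation=cv2.INTER_CUBIC))
E
```

```text
time: 2.3
position: [0.6373, 0.1135, 0.2055]
ee_rot: [3.141, 0.003, 0.004]
ft_force: [-0.0, -0.2, -0.0]
finger_gap: 0.0599
finger_force: 0.0
```

View pics/side1.png

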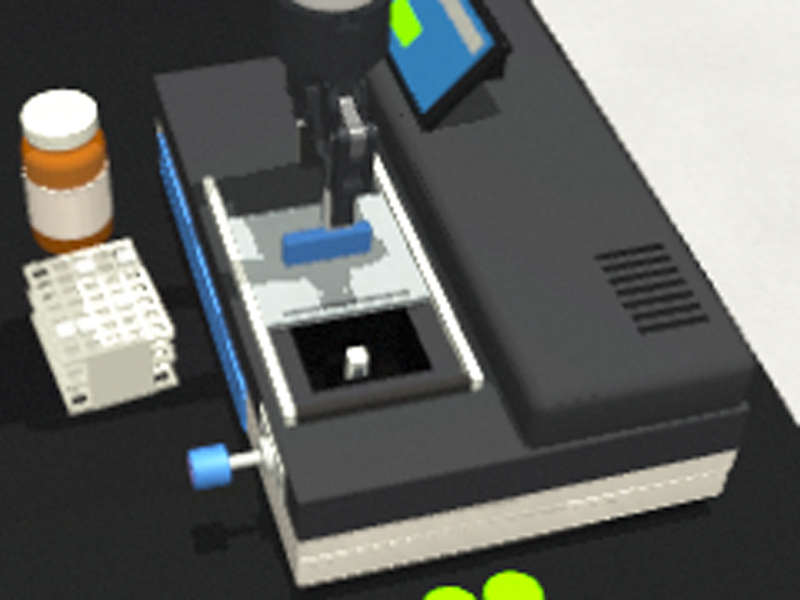

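```bash
python3 -m jog '[{"translation":[0,-0.003,0.02],"yaw":0,"fingers":0.06},{"translation":[0,-0.003,0.038],"yaw":0,"fingers":0.06},{"translation":[0,-0.003,0.05],"yaw":0,"fingers":0.06},{"translation":[0,-0.003,0.05],"yaw":0,"fingers":0.06},{"translation":[0,-0.003,0.05],"yaw":0,"fingers":0.03},{"translation":[0,-0.003,0.05],"yaw":0,"fingers":0.005},{"translation":[0,-0.003,0.05],"yaw":0,"fingers":0.005},{"translation":[0,-0.003,0.05],"yaw":0,"fingers":0.005},{"translation":[0,-0.003,0.05],"yaw":0,"fingers":0.005},{"translation":[0,-0.003,0.05],"yaw":0,"fingers":0.005}]'
```

```text
time: 3.35
position: [0.6386, 0.1185, 0.1575]
ee_rot: [3.141, -0.002, 0.005]
ft_force: [0.1, -0.2, 6.1]
finger_gap: 0.0104
finger_force: 61.3
```

```bash
python3 -m jog '[{"translation":[0,0.008,-0.001],"yaw":0,"fingers":0.005},{"translation":[0,0.02,-0.001],"yaw":0,"fingers":0.005},{"translation":[0,0.035,-0.001],"yaw":0,"fingers":0.005},{"translation":[0,0.05,-0.001],"yaw":0,"fingers":0.005},{"translation":[0,0.062,-0.001],"yaw":0,"fingers":0.005},{"translation":[0,0.07,-0.001],"yaw":0,"fingers":0.005},{"translation":[0,0.074,-0.001],"yaw":0,"fingers":0.005},{"translation":[0,0.074,-0.001],"yaw":0,"fingers":0.005},{"translation":[0,0.074,-0.001],"yaw":0,"fingers":0.005}]'
```

```text
time: 4.25
position: [0.6393, 0.0427, 0.1576]
ee_rot: [3.14, -0.002, 0.004]
ft_force: [6.1, -1.4, -1.5]
finger_gap: 0.0104
finger_force: 60.3
```

```bash
python3 -m jog '[{"translation":[0,0.002,0],"yaw":0,"fingers":0.005},{"translation":[0,0.003,0],"yaw":0,"fingers":0.005},{"translation":[0,0.004,0],"yaw":0,"fingers":0.005},{"translation":[0,0.004,0],"yaw":0,"fingers":0.005},{"translation":[0,0.004,0],"yaw":0,"fingers":0.005}]'; python3 -m jog '[{"translation":[0,0.001,0],"yaw":0,"fingers":0.005},{"translation":[0,0.002,0],"yaw":0,"fingers":0.005},{"translation":[0,0.002,0],"yaw":0,"fingers":0.005},{"translation":[0,0.002,0],"yaw":0,"fingers":0.005}]'
```

```text
time: 4.75
position: [0.6394, 0.0394, 0.1576]
ee_rot: [3.141, -0.002, 0.004]
ft_force: [5.3, -0.7, -0.5]
finger_gap: 0.0102
finger_force: 60.3
time: 5.15
position: [0.6393, 0.0392, 0.1576]
ee_rot: [-3.139, -0.002, 0.004]
ft_force: [4.9, 6.7, -1.4]
finger_gap: 0.0106
finger_force: 60.3
```

```bash
python3 -m jog '[{"translation":[0,0.001,0],"yaw":0,"fingers":0.005},{"translation":[0,0.002,0],"yaw":0,"fingers":0.005},{"translation":[0,0.002,0],"yaw":0,"fingers":0.005},{"translation":[0,0.002,0],"yaw":0,"fingers":0.005}]'
```

```text
time: 5.55
position: [0.6393, 0.039, 0.1576]
ee_rot: [-3.136, -0.002, 0.004]
ft_force: [6.5, 12.2, -0.8]
finger_gap: 0.0103
finger_force: 60.4
```

```bash
python3 -m jog '[{"translation":[0,0,0],"yaw":0,"fingers":0.05},{"translation":[0,-0.002,0],"yaw":0,"fingers":0.05},{"translation":[0,-0.002,0],"yaw":0,"fingers":0.05},{"translation":[0,-0.002,-0.02],"yaw":0,"fingers":0.05},{"translation":[0,-0.002,-0.05],"yaw":0,"fingers":0.05},{"translation":[-0.04,0.015,-0.06],"yaw":0,"fingers":0.05},{"translation":[-0.08,0.04,-0.06],"yaw":0,"fingers":0.05},{"translation":[-0.12,0.06,-0.06],"yaw":0,"fingers":0.05},{"translation":[-0.16,0.06,-0.06],"yaw":0,"fingers":0.05},{"translation":[-0.18,0.06,-0.06],"yaw":0,"fingers":0.05},{"translation":[-0.18,0.06,-0.06],"yaw":0,"fingers":0.05}]' && python3 - <<'E'
from plant import vision
import cv2,pickle
for n,(a,b,c,d) in dict(side=(80,260,180,420),top=(130,250,180,340)).items():
    f=vision.grab_frame(n); pickle.dump(f,open(f"pics/{n}2.pkl","wb"))
    cv2.imwrite(f"pics/{n}2.png",cv2.resize(f["pixels"][a:b,c:d,::-1],(800,600),interpolation=cv2.INTER_CUBIC))
E
```

```text
time: 6.65
position: [0.4545, -0.0245, 0.217]
ee_rot: [-3.141, 0.004, 0.004]
ft_force: [-0.1, 0.5, -0.5]
finger_gap: 0.0503
finger_force: 0.0
```

View pics/side2.png

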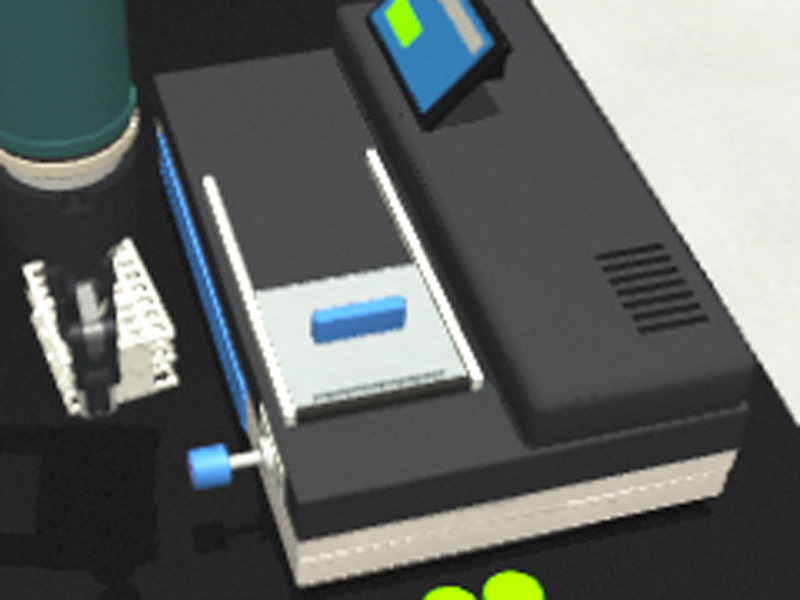

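View pics/top2.png

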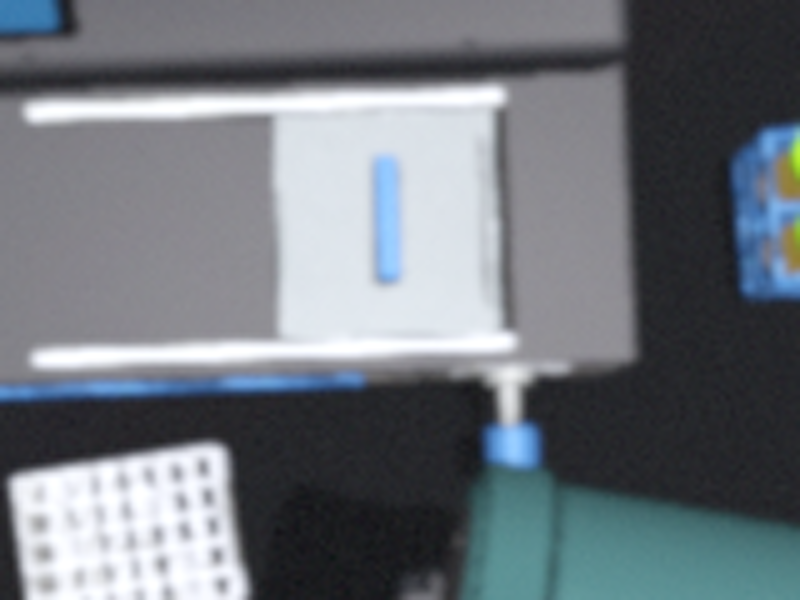

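The cover lies against the seal with the rib at side crop (358,318), and the knob is home at side crop (210,466). Next I grip the knob from above.

```bash
python3 -m jog '[{"translation":[0.03,-0.001,0.01],"yaw":0,"fingers":0.055},{"translation":[0.055,-0.001,0.03],"yaw":0,"fingers":0.055},{"translation":[0.0665,-0.001,0.055],"yaw":0,"fingers":0.055},{"translation":[0.0665,-0.001,0.075],"yaw":0,"fingers":0.055},{"translation":[0.0665,-0.001,0.095],"yaw":0,"fingers":0.055},{"translation":[0.0665,-0.001,0.11],"yaw":0,"fingers":0.055},{"translation":[0.0665,-0.001,0.119],"yaw":0,"fingers":0.055},{"translation":[0.0665,-0.001,0.119],"yaw":0,"fingers":0.055},{"translation":[0.0665,-0.001,0.119],"yaw":0,"fingers":0.055}]' && python3 - <<'E'
from plant import vision
import cv2,pickle
f=vision.grab_frame("side"); pickle.dump(f,open("pics/side3.pkl","wb"))
cv2.imwrite("pics/side3.png",cv2.resize(f["pixels"][165:255,200:320,::-1],(800,600),interpolation=cv2.INTER_CUBIC))
E
```

```text
time: 7.65
position: [0.5261, -0.0231, 0.0985]
ee_rot: [3.142, -0.001, 0.005]
ft_force: [0.7, -0.2, -1.0]
finger_gap: 0.0549
finger_force: 0.0
```

View pics/side3.png

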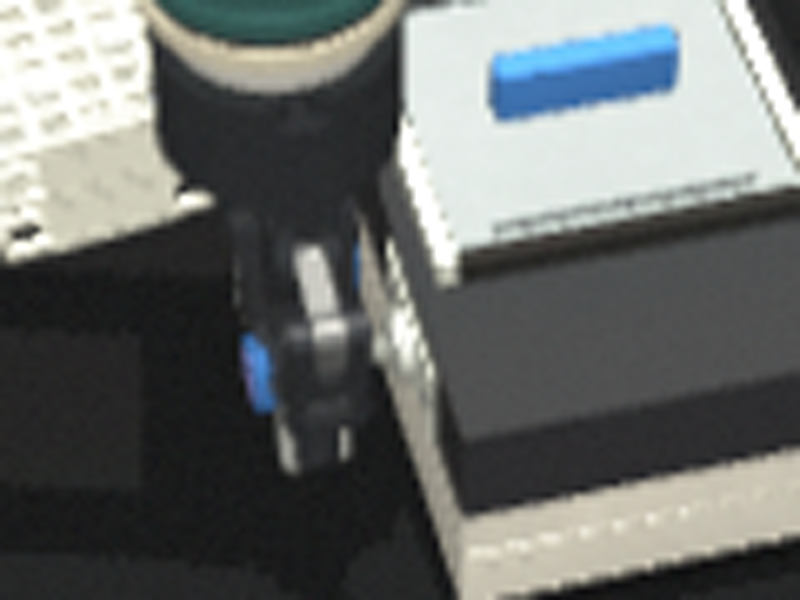

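The near finger sits about 5 mm too close to the collar, and the knob's front end shows at (257,372). I'll back off 5 mm and then grip.

```bash
python3 -m jog '[{"translation":[-0.0045,0,0.001],"yaw":0,"fingers":0.055},{"translation":[-0.0045,0,0.001],"yaw":0,"fingers":0.055},{"translation":[-0.0045,0,0.001],"yaw":0,"fingers":0.035},{"translation":[-0.0045,0,0.001],"yaw":0,"fingers":0.015},{"translation":[-0.0045,0,0.001],"yaw":0,"fingers":0.015},{"translation":[-0.0045,0,0.001],"yaw":0,"fingers":0.015},{"translation":[-0.0045,0,0.001],"yaw":0,"fingers":0.015},{"translation":[-0.0045,0,0.001],"yaw":0,"fingers":0.015}]'
```

```text
time: 8.5
position: [0.5209, -0.0238, 0.098]
ee_rot: [3.14, -0.001, 0.005]
ft_force: [-1.9, -3.3, 5.4]
finger_gap: 0.0245
finger_force: 58.5
```

```bash
python3 -m jog '[{"translation":[-0.004,0,0],"yaw":0,"fingers":0.015},{"translation":[-0.010,0,0],"yaw":0,"fingers":0.015},{"translation":[-0.018,0,0],"yaw":0,"fingers":0.015},{"translation":[-0.026,0,0],"yaw":0,"fingers":0.015},{"translation":[-0.032,0,0],"yaw":0,"fingers":0.015},{"translation":[-0.035,0,0],"yaw":0,"fingers":0.015},{"translation":[-0.036,0,0],"yaw":0,"fingers":0.015},{"translation":[-0.036,0,0],"yaw":0,"fingers":0.015},{"translation":[-0.036,0,0],"yaw":0,"fingers":0.015},{"translation":[-0.036,0,0],"yaw":0,"fingers":0.015}]' && python3 - <<'E'
from plant import vision
import cv2,pickle
for n,(a,b,c,d) in dict(side=(190,250,210,290),top=(180,240,240,320)).items():
    f=vision.grab_frame(n); pickle.dump(f,open(f"pics/{n}4.pkl","wb"))
    cv2.imwrite(f"pics/{n}4.png",cv2.resize(f["pixels"][a:b,c:d,::-1],(800,600),interpolation=cv2.INTER_CUBIC))
E
```

```text
time: 9.5
position: [0.4882, -0.0241, 0.098]
ee_rot: [3.14, -0.007, 0.005]
ft_force: [7.8, -2.4, -3.7]
finger_gap: 0.0246
finger_force: 59.1
```

View pics/side4.png

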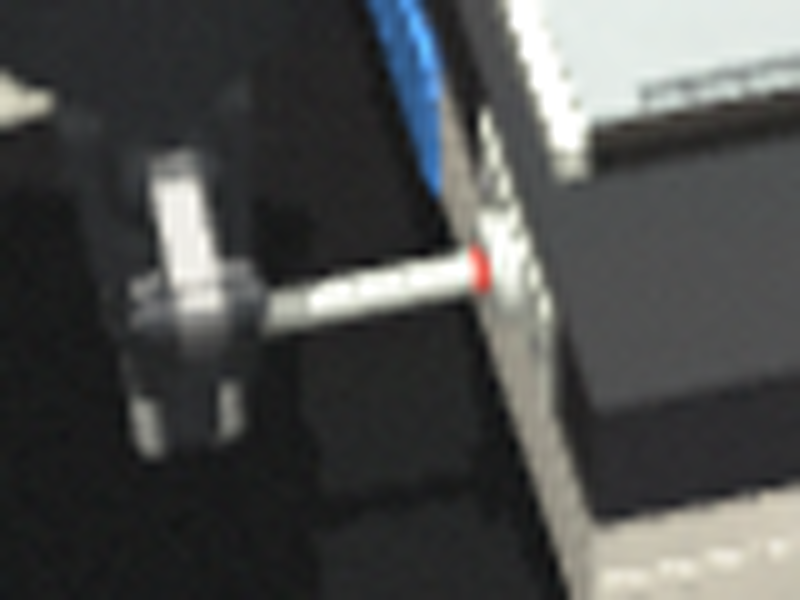

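The arm lags under the spring: the tool has moved 32.7 mm, which the 7.8 N reading confirms. The ring is only partly out at (480,270), so I'll pull about 3.5 mm more.

```bash
python3 -m jog '[{"translation":[-0.002,0,0],"yaw":0,"fingers":0.015},{"translation":[-0.0035,0,0],"yaw":0,"fingers":0.015},{"translation":[-0.0035,0,0],"yaw":0,"fingers":0.015},{"translation":[-0.0035,0,0],"yaw":0,"fingers":0.015},{"translation":[-0.0035,0,0],"yaw":0,"fingers":0.015},{"translation":[-0.0035,0,0],"yaw":0,"fingers":0.015}]' && python3 - <<'E'
from plant import vision,sensors
import cv2
f=vision.grab_frame("side")
cv2.imwrite("pics/side5.png",cv2.resize(f["pixels"][190:250,210:290,::-1],(800,600),interpolation=cv2.INTER_CUBIC))
o=sensors.get_obs();print(o["position"],o["ft_force"])
E
```

```text
time: 10.2
position: [0.4849, -0.0241, 0.0981]
ee_rot: [3.14, -0.008, 0.005]
ft_force: [7.7, -3.2, -5.2]
finger_gap: 0.0241
finger_force: 59.2
[ 0.48492667 -0.02414426  0.09803209] [ 6.81896909 -1.80880981 -4.54173989]
```

View pics/side5.png

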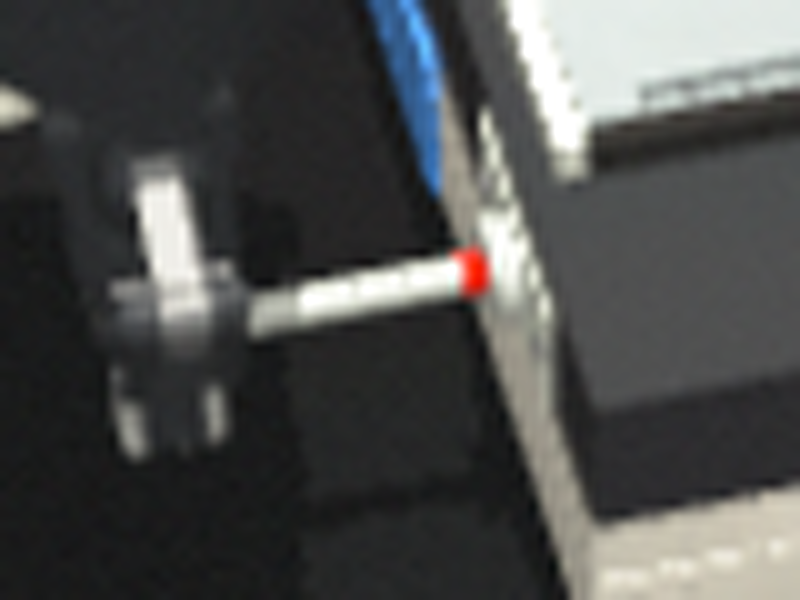

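The full width of the ring now shows, from 455 to 488 px (about 6 mm), flush with the collar. The tool is 36.0 mm out from home and steady, so I'm handing in.

```bash
python3 -m jog '[{"translation":[0,0,0],"yaw":0,"fingers":0.015},{"translation":[0,0,0],"yaw":0,"fingers":0.015},{"translation":[0,0,0],"yaw":0,"fingers":0.015}]' && python3 -c "
from plant import order
print(order.job_done())"
```

```text
time: 10.55
position: [0.4849, -0.0241, 0.098]
ee_rot: [3.14, -0.007, 0.005]
ft_force: [7.6, -2.5, -4.2]
finger_gap: 0.024
finger_force: 59.2
the job is handed in; nothing more can be done
None
```

I slid the cover shut against its seal, then pulled the shutter knob 36 mm out (full ring visible, flush with the collar) and handed the job in at 10.55 s with it still gripped; the rack, tubes and bottle were not touched, and no verdict was returned.

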